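Switch on the spray extractor at its guarded toggle

ROBOT

A 6-joint arm with a two-finger parallel gripper is mounted at the origin on a cart in front of the work surface, level with it; the furniture and walls round the work are solid. World frame = base frame: x ahead of the robot, y to its left, z up, the work surface at z = 0. Lengths are in m, angles in rad, forces in N, time in s.
With the tool pointing down it reaches from about 0.4 to 0.825 m from the base axis. Payload 7 kg.
Tool frame: the origin (TCP) lies on the centre line of the jaws, within the pads' length; the fingertips stand tip_reach ahead of it and the grasp point (between the pads) is the TCP (tip_reach is the distance from the TCP to the fingertips, in m); z points along the fingers, y is the line along which they close (so a half turn about z gives the same grasp; the last joint's range is limited). The gripper opens to 88 mm and grips with 3 to 60 N. Pads are 19 mm wide; open, the fingers measure 130 mm over their backs; the gripper's body (78 mm by 193 mm) begins 47 mm behind the grasp point.
Start: joints at [1.004, 0.359, 0.012, 0, -1.224, -0.288], TCP at [0.509, 0.443, 0.246] pointing down, gripper open.
Joint ranges: [-3.07, 3.07], [-1.43, 2.12], [-1.02, 1.25], [-3.03, 1.67], [-3.05, -0], [-3.03, 3.03]. Speed limits (rad/s): [2.39, 2.39, 3.01, 3.14, 3.14, 3.14].

INTERFACE

Orientations are given as [roll, pitch, yaw] about the fixed x, y, z axes, in that order (R = Rz(yaw) Ry(pitch) Rx(roll)).
In Python, from station import get_state, grab_frame, calibration, job_done, find_in, mark_of, tip_reach gives the robot as it stands.
- The arm moves only by the shell command python3 -m handwheel 'ROWS' [OPENING] [FORCE]. ROWS is JSON, a list of rows, each an object with "delta_pos": the shift along the world's x, y, z in units of 30 mm (1.0 is 30 mm), a list of three; "dr": the turn, a rotation vector about the world's x, y, z in degrees, a list of three. In form: [{"delta_pos": [tx, ty, tz], "dr": [rx, ry, rz]}, ...]. A call has 1 to 10 rows; each row shifts and turns the commanded pose from where the row before left it; what a row does not reach is not made up. A row lasts 1/10 s, in which the tool goes at most 50 mm and 8.59 degrees, less where a joint would pass 70% of its speed; a pose out of reach is approached as far as the arm can. A call is refused whole if a number of a shift passes 1 or a number of a turn 8.59, either way. A call with a gripper value outside its range is refused whole. OPENING is the closure, from -1 (fully open) to 1 (shut), set as the call begins (- or left out, the last holds). The fingers move at their own pace and stop on an object; FORCE is the grip in N (left out, the last holds). Time passes only in rows, so rows that do not move let the fingers close. It gives the time, the measured TCP pose, the force, the opening and the grip force at its end, in the units of the state.
- get_state(): the state, without advancing time (a new reading comes with each control period).
- grab_frame(name): name is "side" or "top" or "wrist"; returns the picture (384x512x3 uint8, red, green, blue); there is no depth.
- calibration(name): a dict with "fx", "fy", "cx", "cy" (pixels), "k1" (the pictures are not rectified: a ray, as slopes to the right and down, at radius r is drawn at 1 + k1 r^2 times it, then the intrinsics apply), "extrinsics" (4x4, takes a point from world to camera coordinates). Camera axes: x right, y down, z forward; pixel columns grow to the right and rows downward; lengths in m; the calibration is good to about 2 mm. A picture is of the moment at which its call begins: read the wrist's pose just before it. calibration takes no time and is no camera call; for the wrist camera it gives the pose at the moment of the call.
- job_done(): hands the job in; it is judged then, once.
Trained networks look in the newest picture that a camera, given by its name, has taken for a name from the list of things; names that differ only in an ending like _2 or _b are one class to them, and where a whole thing is asked for, a point or a joint stands for the part that bears it (a point fixed in the world has none). Each returns a list of dicts, best first, with "conf" (0 to 1); they miss things now and then, are a little off and sometimes report something else, mostly with a low value. They report only what shows in the picture. A call takes as long as a camera call.
- find_in(camera, query): "location" ([column, row] in pixels, amid what is visible of it).
- mark_of(camera, query): "location" ([column, row] in pixels: a listed point, or the origin of a listed thing).
The state is a dict: "t": time; "q": joint angles; "qd": joint speeds; "joint_efforts": joint torques, N m; "eef_pos": TCP position; "ee_rot": TCP orientation; "force": force on the tool from outside, world axes, zero at the start; "moment": the same for the moment, N m; "width": finger opening in m; "gripper_force": force on a finger pad.
Only numpy, scipy, OpenCV 4.12 (cv2) and the standard library are available. Lean on these libraries where they do the work, as an engineer would, in place of code of your own. Each camera call takes 0.05 s, during which the arm holds its last target. There are 200 camera calls.

TASK

Switch on the spray extractor: with the fingertips, raise the hinged metal guard on the small grey switch box by its front tab, push the toggle under it all the way over to the far side (away from the tab), then draw back so that the guard drops shut over it. Do it gently and without gripping anything, and leave the jars round the box where they stand.

Things in the scene. Friction and masses are not known exactly. Their poses are not given: they have to be found in the camera images.
- switch_box: Grey switch box, 62 mm (x) by 90 mm (y) by 45 mm tall, fixed to the bench (4 mm high ears at its sides reach y = +-62 mm). Origin: on the bench under the box, whose body spans x = -38 to +24 mm; z up; its front faces -x, to the robot. The toggle's pivot is on its top at (-26, 0, 45) mm; two hinge posts stand at (0, +-37) mm, 85 mm high.
- guard (a joint): Angle of the aluminium guard about its rear hinge, rad: 0 = shut (level), grows as its front rises, stop at 1.35. It weighs about 60 g, swings almost freely and falls shut by itself from any angle. From about 0.35 rad a fingertip slanting down from the front at 45 degrees can reach the toggle beneath, the guard resting on the back of the finger.
- guard_hinge (a point): Middle of the guard's hinge axis, parallel to the box's y, at (0, 0, 80) mm in its frame. The guard is a 3 mm thick channel, 60 mm wide, open in front (side flanges 11 mm deep, 54 mm apart inside), out to 40 mm before the hinge; then a flat lift tab 46 mm wide ending 50 mm before the hinge, 12 mm beyond the box's front face, with nothing below it down to the bench.
- guard_tab (a point): Middle of the rolled front edge (4 mm thick) of the guard's lift tab, 48 mm from the hinge axis; moves with the guard. Shut: at (-48, 0, 80) mm in the box's frame.
- toggle (a joint): Angle of the steel toggle about its pivot (axis along the box's y), rad: 0 = off, leaning 0.22 rad to the front (-x); 0.44 = on, at its stop, leaning 0.22 rad to the back (+x). Starts between 0 and 0.05. Stiff by friction (about 1.5 N at its end) and stays where it is left; its end stop is hard.
- toggle_tip (a point): Centre of the round end (radius 4.5 mm) of the toggle, 27 mm from its pivot; off: at (-32, 0, 71) mm, on: at (-20, 0, 71) mm in the box's frame.
- dropper_jar_mid (a point): A small black-capped paint jar, 25 mm across and 72 mm tall, loose, standing beside or behind the box; this point is at its centre, half-way up. Not to be disturbed.
- white_pot_mid (a point): A squat white pot with a white lid, 40 mm across and 50 mm tall, loose, standing beside or behind the box; this point is at its centre, half-way up. Not to be disturbed.
- paint_jar_mid (a point): A paint jar with a black screw cap, 26 mm across and 64 mm tall, loose, standing beside or behind the box; this point is at its centre, half-way up. Not to be disturbed.

How it is judged:
On the way, in this order (a step that is already met when the one before it is completed fails the run):
1. the guard is raised (more than 0.08 rad) while the toggle is still off (value of joint guard above 0.08 rad and value of joint toggle below 0.25 rad), for 0.1 s.
2. the toggle is pushed over (more than 0.35 of 0.44 rad) while the guard is held up (more than 0.1 rad) (value of joint toggle above 0.35 rad and value of joint guard above 0.1 rad), for 0.1 s.
At the end, for the whole second after the job is handed in: The toggle is over to the far side (more than 0.35 of its 0.44 rad), the guard has dropped shut over it (less than 0.05 rad) and is at rest, and the three jars stand within 25 mm of where they stood (value of joint toggle above 0.35 rad and value of joint guard below 0.05 rad and velocity of joint guard below 0.05 rad/s and distance of each of dropper_jar_mid, white_pot_mid, paint_jar_mid from where it was at the start of the episode below 0.025 m); the robot touches nothing.
It fails at once if a jar is lifted, carried, knocked over or moved more than 25 mm (distance of any of dropper_jar_mid, white_pot_mid, paint_jar_mid from where it was at the start of the episode above 0.025 m).
It fails at once if the guard or the toggle is gripped or forced (more than 25 N on the guard or 40 N on the toggle) (contact force between the fingers and guard above 25 N or contact force between the fingers and toggle above 40 N).
It also fails if it takes over 38 s, if anything falls off the work surface, if the arm or the gripper's body presses on something with over 40 N, if the wrist force passes 120 N, or if a joint passes its speed limit or range.

## Working session

There is one attempt and no reset: what is moved stays moved. The work goes in short steps, Python scripts to look and compute and a shell command to move; the robot and the scene stay as the last step left them, time stands still between calls to the robot, and variables do not carry over. Pictures are saved under pics/ and viewed, at most 10 in all, crops included, and the job is handed in when it is done.

```bash
mkdir -p pics
cat > h.py <<'E'
import numpy as np, cv2
from scipy.optimize import least_squares
from station import *
def proj(c,P):
    E=np.array(c["extrinsics"]);p=(E[:3,:3]@np.atleast_2d(P).T).T+E[:3,3]
    s=p[:,:2]/p[:,2:];r2=(s**2).sum(1,keepdims=True);s=s*(1+c["k1"]*r2)
    return s*[c["fx"],c["fy"]]+[c["cx"],c["cy"]]
def box(x,y,yaw,P):
    P=np.atleast_2d(P);c,s=np.cos(yaw),np.sin(yaw)
    return P@np.array([[c,s,0],[-s,c,0],[0,0,1]])+[x,y,0]
E
python3 - <<'E'
from h import *
print(tip_reach if not callable(tip_reach) else tip_reach()); s=get_state(); print(s)
for n in ("side","top","wrist"):
    im=grab_frame(n); cv2.imwrite(f"pics/{n}0.png",im[:,:,::-1])
    c=calibration(n); E=np.array(c["extrinsics"]); print(n,"cam at",(-E[:3,:3].T@E[:3,3]).round(3))
    for q in ("switch_box","guard_hinge","guard_tab","toggle_tip","dropper_jar_mid","white_pot_mid","paint_jar_mid"):
        print(q,[(d["location"],round(d["conf"],2)) for d in mark_of(n,q)[:2]])
a=[cv2.imread(f"pics/{n}0.png") for n in("side","top")]
E
```

```text
0.019
{'t': 0.0, 'q': array([ 1.00409727e+00,  3.59387527e-01,  1.10650087e-02, -3.54022164e-04,
       -1.22413745e+00, -2.88106626e-01]), 'qd': array([-1.34835931e-03,  6.80362591e-04,  3.20860771e-04,  5.06760203e-05,
       -2.18127633e-03,  3.34301368e-04]), 'joint_efforts': array([ 9.45938809e-04, -5.82709301e+01,  2.93051594e+01,  6.99698254e+00,
        6.85071980e-03, -1.72099217e-04]), 'eef_pos': array([0.50890927, 0.44272131, 0.24462425]), 'ee_rot': array([ 3.13990301e+00, -1.53661075e-04, -8.54926108e-01]), 'force': array([ 1.20530603, -0.16579442,  0.38626479]), 'moment': array([-0.02603619, -0.05325777, -0.00313185]), 'gripper_force': 0.0, 'width': 0.08799616604970338}
side cam at [ 0.408 -0.365  0.444]
switch_box [([206.3, 259.6], 0.92)]
guard_hinge [([200.8, 216.0], 0.56)]
guard_tab [([198.4, 231.2], 0.78)]
toggle_tip [([202.9, 231.0], 0.63)]
dropper_jar_mid [([259.8, 241.2], 0.96)]
white_pot_mid [([235.0, 222.1], 0.91), ([205.2, 216.6], 0.67)]
paint_jar_mid [([150.1, 227.3], 0.96), ([260.7, 239.4], 0.38)]
top cam at [0.449 0.375 0.932]
switch_box [([276.8, 218.3], 0.91)]
guard_hinge [([278.6, 217.1], 0.98)]
guard_tab [([296.3, 224.2], 0.78)]
toggle_tip []
dropper_jar_mid [([279.7, 180.1], 0.58)]
white_pot_mid [([239.4, 192.6], 0.51)]
paint_jar_mid [([252.8, 251.5], 0.64)]
wrist cam at [0.564 0.38  0.385]
switch_box [([317.8, 107.4], 0.89)]
guard_hinge [([333.9, 113.3], 0.95)]
guard_tab [([376.3, 92.9], 0.67)]
toggle_tip []
dropper_jar_mid [([240.8, 127.0], 0.73), ([277.9, 48.9], 0.63)]
white_pot_mid [([242.2, 126.2], 0.75)]
paint_jar_mid [([336.4, 186.6], 0.8)]
```

```bash
cat > fit.py <<'E'
from h import *
M={"side":dict(switch_box=[206.3,259.6],guard_hinge=[200.8,216],guard_tab=[198.4,231.2],toggle_tip=[202.9,231]),
"top":dict(switch_box=[276.8,218.3],guard_hinge=[278.6,217.1],guard_tab=[296.3,224.2]),
"wrist":dict(switch_box=[317.8,107.4],guard_hinge=[333.9,113.3],guard_tab=[376.3,92.9])}
L=dict(switch_box=[0,0,0],guard_hinge=[0,0,.08],guard_tab=[-.048,0,.08],toggle_tip=[-.032,0,.071])
C={n:calibration(n) for n in M}
f=lambda v:np.concatenate([(proj(C[n],box(*v,L[k]))[0]-p) for n in M for k,p in M[n].items()])
b=min((least_squares(f,[.5,.3,y],loss="soft_l1",x_scale=[.1,.1,1]) for y in (-2,-1,0,1,2,3)),key=lambda r:r.cost)
print(b.x,b.cost);print(f(b.x).reshape(-1,2).round(1))
J=dict(dropper=(.036,[259.8,241.2],[279.7,180.1],[277.9,48.9]),white=(.025,[235,222.1],[239.4,192.6],[242.2,126.2]),paint=(.032,[150.1,227.3],[252.8,251.5],[336.4,186.6]))
for k,(z,*ps) in J.items():
    g=lambda v:np.concatenate([proj(C[n],[*v,z])[0]-p for n,p in zip(M,ps)])
    r=least_squares(g,[.5,.3],loss="soft_l1");print(k,r.x,g(r.x).round(1))
    d=r.x-b.x[:2];c,s=np.cos(b.x[2]),np.sin(b.x[2]);print(" in box frame",(c*d[0]+s*d[1]).round(3),(-s*d[0]+c*d[1]).round(3))
ims=[]
for n in M:
    im=cv2.imread(f"pics/{n}0.png")
    Q=box(*b.x,[[x,y,z] for x in(-.038,.024) for y in(-.045,.045) for z in(0,.045)]+[[0,-.037,.085],[0,.037,.085],[-.05,.023,.08],[-.05,-.023,.08]])
    for u in proj(C[n],Q): cv2.circle(im,tuple(int(t) for t in u.round()),1,(0,0,255),-1)
    c=proj(C[n],box(*b.x,[0,0,.04]))[0].astype(int);x=np.clip(c[0]-90,0,332);y=np.clip(c[1]-90,0,204)
    ims.append(cv2.resize(im[y:y+180,x:x+180],None,fx=1.48,fy=1.48*2) if 0 else cv2.resize(im[y:y+180,x:x+180],(266,266),interpolation=cv2.INTER_CUBIC))
    if n=="side": full=cv2.resize(im,(399,299))
    if n=="top": full=np.hstack([full,cv2.resize(im,(399,299))])
cv2.imwrite("pics/fit0.png",np.vstack([np.hstack(ims),full]))
E
python3 fit.py
```

```text
[0.49203196 0.33103404 1.18188551] 14.055816831046466
[[ 0.2 -2.6]
 [ 5.  -0.1]
 [-0.5 -1.5]
 [-2.2 -1.2]
 [-0.9 -0.2]
 [-1.2 -0.6]
 [ 0.5 -0.4]
 [ 0.1  3.5]
 [ 0.6 -0.4]
 [ 0.9 -1.5]]
dropper [0.58221078 0.31748101] [ 0.1 -2.7  1.2  0.5 -0.1 -0. ]
 in box frame 0.022 -0.089
white [0.55667505 0.41188134] [-0.  -2.4  3.6 -0.2 -0.   0.3]
 in box frame 0.099 -0.029
paint [0.40853331 0.38930191] [ 5.   1.1  0.6  1.1 -0.2  0.8]
 in box frame 0.022 0.099
```

View pics/fit0.png

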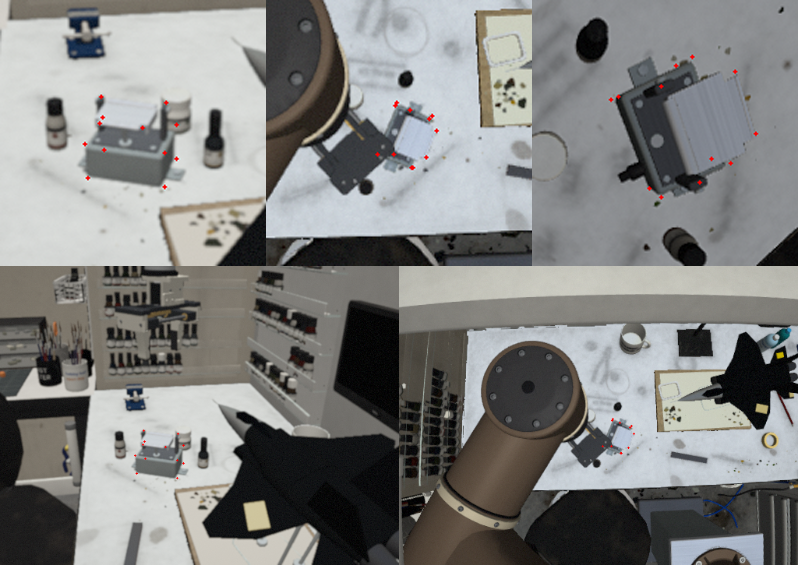

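```bash
python3 -m handwheel '[{"delta_pos":[-0.22,-0.83,0],"dr":[0,0,-7.9]},{"delta_pos":[-0.22,-0.83,0],"dr":[0,0,-7.9]},{"delta_pos":[-0.22,-0.83,0],"dr":[0,0,-7.9]},{"delta_pos":[-0.22,-0.83,0],"dr":[0,0,-7.9]},{"delta_pos":[-0.22,-0.83,0],"dr":[0,0,-7.9]},{"delta_pos":[-0.22,-0.83,0],"dr":[0,0,-7.9]},{"delta_pos":[-0.22,-0.83,0],"dr":[0,0,-7.9]},{"delta_pos":[-0.22,-0.83,0],"dr":[0,0,-8]}]' 1 3
python3 -m handwheel '[{"delta_pos":[0,0,0],"dr":[6.94,-2.84,0]},{"delta_pos":[0,0,-0.3],"dr":[6.94,-2.84,0]},{"delta_pos":[0,0,-0.3],"dr":[6.94,-2.84,0]},{"delta_pos":[0,0,-0.3],"dr":[6.94,-2.84,0]},{"delta_pos":[0,0,-0.3],"dr":[6.94,-2.84,0]},{"delta_pos":[0,0,-0.3],"dr":[6.94,-2.84,0]},{"delta_pos":[0,0,0],"dr":[0,0,0]},{"delta_pos":[0,0,0],"dr":[0,0,0]}]'
cat > look.py <<'E'
import sys
from h import *
from scipy.spatial.transform import Rotation as Ro
i=sys.argv[1]; s=get_state()
print(s["eef_pos"],s["q"].round(2),s["force"],s["width"]); R=Ro.from_euler("xyz",s["ee_rot"]).as_matrix(); print(R.round(3))
T=s["eef_pos"]+.019*R[:,2]; print("tip",T)
for n in ("wrist","side","top"):
    im=grab_frame(n); cv2.imwrite(f"pics/{n}{i}.png",im[:,:,::-1])
    c=calibration(n); print(n,"tip px",proj(c,T)[0].round(1))
    np.save(f"cal_{n}{i}.npy",c,allow_pickle=True)
    for q in ("switch_box","guard_hinge","guard_tab","toggle_tip"):
        print('"%s":'%q,[([round(t,1) for t in d["location"]],round(d["conf"],2)) for d in mark_of(n,q)[:1]])
E
python3 look.py 1
```

```text
t: 2.0
eef_pos: [0.4561, 0.2428, 0.2457]
ee_rot: [-3.141, 0.0, -1.965]
force: [-0.1, -0.9, 0.5]
width: 0.0292
gripper_force: 0.0
t: 2.8
eef_pos: [0.4542, 0.2402, 0.2025]
ee_rot: [3.127, 0.702, -1.967]
force: [0.7, 0.7, -0.0]
width: 0.0003
gripper_force: 0.0
[0.45421798 0.24020856 0.20246223] [ 0.46 -0.02 -0.49 -0.75 -0.7  -0.36] [ 0.70262307  0.68836987 -0.04871709] 0.000316623291414506
[[-0.295 -0.926  0.236]
 [-0.704  0.377  0.601]
 [-0.646  0.011 -0.764]]
tip [0.45869637 0.25163014 0.1879539 ]
wrist tip px [254.1 236.7]
"switch_box": [([251.8, 126.0], 0.93)]
"guard_hinge": [([253.4, 176.0], 0.68)]
"guard_tab": [([253.0, 147.0], 0.81)]
"toggle_tip": [([254.6, 154.5], 0.43)]
side tip px [188.2 174.8]
"switch_box": [([206.3, 261.9], 0.91)]
"guard_hinge": [([204.5, 213.2], 0.84)]
"guard_tab": [([198.0, 230.3], 0.92)]
"toggle_tip": [([202.3, 232.1], 0.58)]
top tip px [319.8 229.1]
"switch_box": [([276.4, 214.9], 0.77)]
"guard_hinge": [([278.3, 217.3], 0.81)]
"guard_tab": [([295.6, 224.8], 0.66)]
"toggle_tip": []
```

```bash
cat > fit2.py <<'E'
from h import *
M={"wrist0":dict(switch_box=[317.8,107.4],guard_hinge=[333.9,113.3],guard_tab=[376.3,92.9]),
"wrist1":dict(switch_box=[251.8,126],guard_hinge=[253.4,176],guard_tab=[253,147],toggle_tip=[254.6,154.5]),
"side1":dict(switch_box=[206.3,260.8],guard_hinge=[203.5,214.2],guard_tab=[198.2,230.7],toggle_tip=[202.6,231.5]),
"top1":dict(switch_box=[276.6,216.6],guard_hinge=[278.4,217.2],guard_tab=[296,224.5])}
L=dict(switch_box=[0,0,0],guard_hinge=[0,0,.08],guard_tab=[-.048,0,.08],toggle_tip=[-.031,0,.071])
C={n:np.load(f"cal_{n}.npy",allow_pickle=True).item() for n in M if n!="wrist0"}
M.pop("wrist0")
f=lambda v:np.concatenate([(proj(C[n],box(*v,L[k]))[0]-p) for n in M for k,p in M[n].items()])
b=least_squares(f,[.49,.33,1.18],loss="soft_l1",x_scale=[.1,.1,1])
print(b.x,b.cost);print(f(b.x).reshape(-1,2).round(1))
f3=lambda v:f(v)[:8]
print("wrist only",least_squares(f3,b.x,x_scale=[.1,.1,1]).x)
im=cv2.imread("pics/wrist1.png")
Q=box(*b.x,[[x,y,z] for x in(-.038,.024) for y in(-.045,.045) for z in(0,.045)]+[[0,-.037,.085],[0,.037,.085],[-.05,.023,.08],[-.05,-.023,.08],[-.04,.03,.08],[-.04,-.03,.08]])
im=cv2.resize(im,(768,576))
for u in proj(C["wrist1"],Q): cv2.circle(im,tuple(int(t*1.5) for t in u),2,(0,0,255),-1)
cv2.imwrite("pics/fit1.png",im)
E
python3 fit2.py
```

```text
[0.49117798 0.33115924 1.182422  ] 14.421550070121988
[[ 0.6 -1.3]
 [-0.5  0.1]
 [-0.1  0.7]
 [-1.8 -2.6]
 [-0.3 -3.8]
 [ 1.8  1.7]
 [-0.9 -1. ]
 [-2.2 -1.9]
 [-0.8  1.8]
 [-1.  -0.4]
 [ 0.8 -0.3]]
wrist only [0.49145245 0.33243554 1.17067633]
```

View pics/fit1.png

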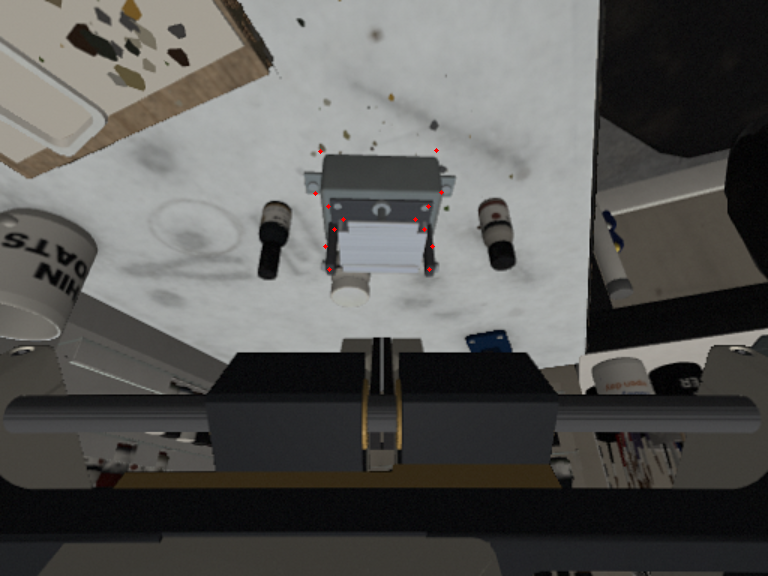

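```bash
python3 -m handwheel '[{"delta_pos":[0,0,-0.5],"dr":[0,0,0]},{"delta_pos":[0,0,-0.5],"dr":[0,0,0]},{"delta_pos":[0,0,0],"dr":[0,0,0]},{"delta_pos":[0,0,0],"dr":[0,0,0]},{"delta_pos":[0,0,0],"dr":[0,0,0]}]'; python3 look.py 2
```

```text
t: 4.05
eef_pos: [0.4535, 0.2417, 0.1729]
ee_rot: [3.128, 0.704, -1.963]
force: [-1.3, -0.4, 0.3]
width: 0.0002
gripper_force: 0.0
[0.45346016 0.24172128 0.17290641] [ 0.43  0.03 -0.5  -0.81 -0.67 -0.26] [-1.27129522 -0.43653615  0.34480416] 0.00024654924956490454
[[-0.291 -0.927  0.235]
 [-0.704  0.374  0.604]
 [-0.648  0.01  -0.762]]
tip [0.45792403 0.25318955 0.15843048]
wrist tip px [254.8 237.3]
"switch_box": [([251.5, 141.3], 0.61)]
"guard_hinge": [([250.6, 199.6], 0.61)]
"guard_tab": [([253.7, 173.2], 0.58)]
"toggle_tip": [([252.0, 170.1], 0.52)]
side tip px [188.2 193.6]
"switch_box": [([206.8, 259.7], 0.74)]
"guard_hinge": [([203.0, 216.6], 0.61)]
"guard_tab": [([197.8, 229.6], 0.78)]
"toggle_tip": []
top tip px [316.8 229.8]
"switch_box": [([278.6, 217.4], 0.74)]
"guard_hinge": [([280.0, 218.9], 0.69)]
"guard_tab": [([297.6, 224.3], 0.72)]
"toggle_tip": []
```

```bash
cat >> fit2.py <<'E'
print("---- view 2")
M={"wrist1":M["wrist1"],"wrist2":dict(switch_box=[251.5,141.3],guard_hinge=[250.6,199.6],guard_tab=[253.7,173.2],toggle_tip=[252,170.1]),
"side1":dict(switch_box=[206.5,260.4],guard_hinge=[203.2,215.2],guard_tab=[198.1,230.4],toggle_tip=[202.6,231.5]),
"top1":dict(switch_box=[277.3,216.9],guard_hinge=[279,217.8],guard_tab=[296.5,224.4])}
C["wrist2"]=np.load("cal_wrist2.npy",allow_pickle=True).item()
for ns in (["wrist1","wrist2"],["side1"],["top1"],["side1","top1"],list(M)):
    f=lambda v:np.concatenate([(proj(C[n],box(*v,L[k]))[0]-p) for n in ns for k,p in M[n].items()])
    b=least_squares(f,[.49,.33,1.18],loss="soft_l1",x_scale=[.1,.1,1]);print(ns,b.x.round(4),round(b.cost,1))
print(f(b.x).reshape(-1,2).round(1))
im=cv2.resize(cv2.imread("pics/wrist2.png")[60:300,120:400],None,fx=2.5,fy=2.5,interpolation=cv2.INTER_CUBIC)
for u in proj(C["wrist2"],box(*b.x,Q if 0 else [[x,y,z] for x in(-.038,) for y in(-.045,.045) for z in(0,.045)]+[[0,-.037,.085],[0,.037,.085],[-.05,.023,.08],[-.05,-.023,.08]])): cv2.circle(im,tuple(int(t*2.5) for t in u-[120,60]),2,(0,0,255),-1)
cv2.imwrite("pics/fit2.png",im)
E
python3 fit2.py|sed -n '/----/,$p'
```

```text
---- view 2
['wrist1', 'wrist2'] [0.492  0.3316 1.1511] 9.4
['side1'] [0.4903 0.3271 1.2372] 5.0
['top1'] [0.493  0.3283 1.1108] 1.9
['side1', 'top1'] [0.4909 0.328  1.2074] 7.8
['wrist1', 'wrist2', 'side1', 'top1'] [0.4916 0.3308 1.1621] 20.3
[[ 0.2 -1.4]
 [-1.   0. ]
 [ 0.3  0.6]
 [-1.7 -2.7]
 [-0.1  0.2]
 [ 1.1 -1.3]
 [-1.  -1.4]
 [ 0.2  4.4]
 [-0.2 -3.3]
 [ 2.4  0.7]
 [-1.1 -0.7]
 [-2.3 -1.9]
 [-1.4  1.4]
 [-1.5 -1.2]
 [ 0.3 -0. ]]
```

View pics/fit2.png

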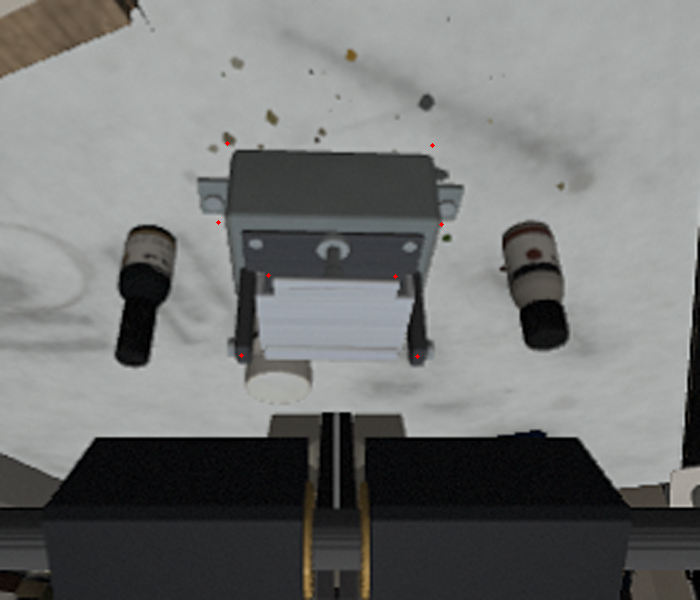

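Run:
```python
from h import *
c=np.load("cal_wrist2.npy",allow_pickle=True).item()
px=np.array([[232,151],[433,153],[272,279],[398,279],[243,356],[419,357],[331,252]])/2.5+[120,60]
L=[[-.038,.045,0],[-.038,-.045,0],[-.05,.023,.08],[-.05,-.023,.08],[0,.037,.085],[0,-.037,.085],[-.026,0,.045]]
# image left is +y?
for sg in(1,-1):
    P=np.array(L)*[1,sg,1]
    f=lambda v:(proj(c,box(*v[:3],P)+[0,0,v[3] if len(v)>3 else 0])-px).ravel()
    for v0 in([.49,.33,1.16],[.49,.33,1.16,0]):
        b=least_squares(f,v0,x_scale=[.1,.1,1,.1][:len(v0)],loss="soft_l1");print(sg,b.x.round(4),b.cost.round(1));
    print(f(b.x).reshape(-1,2).round(1).tolist())
```

```text
1 [0.4919 0.3345 1.1904] 400.2
1 [ 0.4728  0.289   4.3073 -0.025 ] 144.7
[[2.8, 1.2], [-5.0, 1.1], [3.0, 9.3], [-6.5, 9.4], [-2.8, -46.5], [4.1, -46.4], [0.0, -17.9]]
-1 [0.4919 0.3338 1.1566] 4.3
-1 [ 0.4931  0.337   1.1595 -0.0028] 3.1
[[-0.1, -0.6], [-0.3, -0.3], [0.3, 0.2], [-0.7, 0.7], [1.0, 0.5], [-0.7, 0.4], [0.6, -2.2]]
```

```bash
cat > where.py <<'E'
from h import *
from scipy.spatial.transform import Rotation as Ro
B=(.4918,.333,1.16)
s=get_state();R=Ro.from_euler("xyz",s["ee_rot"]).as_matrix();T=s["eef_pos"]+.019*R[:,2]
c,k=np.cos(B[2]),np.sin(B[2]);A=np.array([[c,k,0],[-k,c,0],[0,0,1]])
print("t",s["t"],"tip in box mm",(1e3*A@(T-[B[0],B[1],0])).round(1),"toolz",(A@R[:,2]).round(3),"tooly",(A@R[:,1]).round(3),"F box",(A@s["force"]).round(2))
E
python3 -m handwheel '[{"delta_pos":[0.05,0.17,-0.5],"dr":[4.6,-2,0]},{"delta_pos":[0.05,0.17,-0.65],"dr":[0,0,-1.5]},{"delta_pos":[0,0,-0.65],"dr":[0,0,0]},{"delta_pos":[0,0,-0.65],"dr":[0,0,0]},{"delta_pos":[0,0,-0.6],"dr":[0,0,0]},{"delta_pos":[0,0,0],"dr":[0,0,0]},{"delta_pos":[0,0,0],"dr":[0,0,0]},{"delta_pos":[0,0,0],"dr":[0,0,0]}]'; python3 where.py; python3 look.py 3
```

```text
t: 5.6
eef_pos: [0.4551, 0.2507, 0.0833]
ee_rot: [3.127, 0.775, -1.988]
force: [0.3, -0.5, 0.8]
width: 0.0007
gripper_force: 0.0
t 5.6 tip in box mm [-76.8   1.   69.8] toolz [ 0.7    0.01  -0.715] tooly [-0.004  1.     0.01 ] F box [-0.35 -0.44  0.82]
[0.4551141  0.25072477 0.08334875] [ 0.26  0.22 -0.53 -1.18 -0.64  0.25] [ 0.26275309 -0.49462929  0.82174449] 0.0006887102995976508
[[-0.289 -0.918  0.27 ]
 [-0.653  0.396  0.645]
 [-0.7    0.01  -0.715]]
tip [0.46024388 0.26298779 0.0697729 ]
wrist tip px [254.8 237.1]
"switch_box": [([250.0, 192.4], 0.76)]
"guard_hinge": []
"guard_tab": [([352.8, 231.2], 0.7)]
"toggle_tip": [([255.2, 256.6], 0.44)]
side tip px [190.9 243.7]
"switch_box": [([206.8, 258.9], 0.96)]
"guard_hinge": []
"guard_tab": []
"toggle_tip": []
top tip px [306.7 229.5]
"switch_box": [([280.4, 216.0], 0.56)]
"guard_hinge": [([275.2, 213.9], 0.86)]
"guard_tab": [([294.1, 226.5], 0.93)]
"toggle_tip": []
```

Run:
```python
import cv2,numpy as np
a=cv2.imread("pics/side3.png")[180:300,130:280];b=cv2.imread("pics/wrist3.png")[110:300,140:380]
cv2.imwrite("pics/v3.png",np.hstack([cv2.resize(a,(375,300),interpolation=2),cv2.resize(b,(400,317),interpolation=2)[:300]]))
```

```text
(no output)
```

View pics/v3.png

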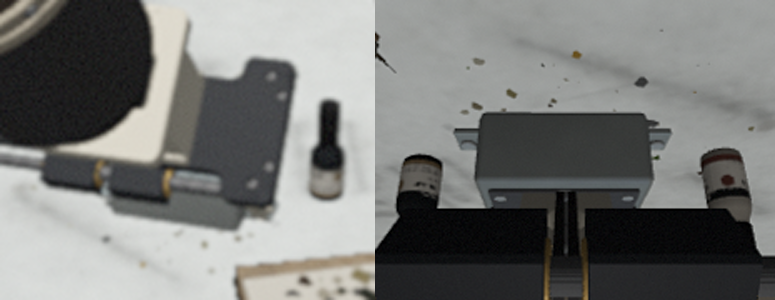

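```bash
python3 -m handwheel '[{"delta_pos":[0.06,0.1,-0.13],"dr":[0,0,0]},{"delta_pos":[0.06,0.12,0],"dr":[0,0,0]},{"delta_pos":[0.05,0.12,0],"dr":[0,0,0]},{"delta_pos":[0.05,0.12,0],"dr":[0,0,0]},{"delta_pos":[0,0,0],"dr":[0,0,0]},{"delta_pos":[0,0,0],"dr":[0,0,0]},{"delta_pos":[0,0,0],"dr":[0,0,0]}]'; python3 where.py;  python3 -m handwheel '[{"delta_pos":[0.03,0.07,0],"dr":[0,0,0]},{"delta_pos":[0.03,0.07,0],"dr":[0,0,0]},{"delta_pos":[0.03,0.07,0],"dr":[0,0,0]},{"delta_pos":[0,0,0],"dr":[0,0,0]},{"delta_pos":[0,0,0],"dr":[0,0,0]}]'; python3 where.py
```

```text
t: 7.05
eef_pos: [0.4611, 0.2644, 0.0785]
ee_rot: [3.126, 0.774, -1.989]
force: [-0.1, 0.5, -0.2]
width: 0.0003
gripper_force: 0.0
t 7.05 tip in box mm [-61.8   0.9  64.9] toolz [ 0.699  0.011 -0.715] tooly [-0.004  1.     0.011] F box [ 0.4   0.33 -0.16]
t: 7.55
eef_pos: [0.4639, 0.2708, 0.0785]
ee_rot: [3.126, 0.774, -1.989]
force: [-0.1, -0.4, -0.5]
width: 0.0006
gripper_force: 0.0
t 7.55 tip in box mm [-54.9   1.   64.9] toolz [ 0.699  0.011 -0.715] tooly [-0.004  1.     0.011] F box [-0.43 -0.08 -0.49]
```

```bash
python3 -m handwheel '[{"delta_pos":[0.03,0.06,0],"dr":[0,0,0]},{"delta_pos":[0.03,0.06,0],"dr":[0,0,0]},{"delta_pos":[0.02,0.06,0],"dr":[0,0,0]},{"delta_pos":[0.02,0.05,0.07],"dr":[0,0,0]},{"delta_pos":[0.02,0.05,0.07],"dr":[0,0,0]},{"delta_pos":[0.02,0.05,0.07],"dr":[0,0,0]},{"delta_pos":[0.02,0.05,0.07],"dr":[0,0,0]},{"delta_pos":[0.02,0.05,0.07],"dr":[0,0,0]},{"delta_pos":[0,0,0],"dr":[0,0,0]},{"delta_pos":[0,0,0],"dr":[0,0,0]}]'; python3 where.py; python3 look.py 4
python3 - <<'E'
import cv2,numpy as np
a=cv2.imread("pics/side4.png")[180:300,130:280];b=cv2.imread("pics/top4.png")[170:290,220:370]
cv2.imwrite("pics/v4.png",np.hstack([cv2.resize(i,(390,312),interpolation=2) for i in(a,b)]))
E
```

```text
t: 8.55
eef_pos: [0.4693, 0.2838, 0.0891]
ee_rot: [3.126, 0.774, -1.988]
force: [-0.6, -0.1, 0.3]
width: 0.0001
gripper_force: 0.1
t 8.55 tip in box mm [-40.8   1.2  75.6] toolz [ 0.699  0.011 -0.715] tooly [-0.004  1.     0.011] F box [-0.3   0.52  0.33]
[0.46933034 0.28378266 0.08914375] [ 0.34  0.23 -0.49 -1.16 -0.6   0.17] [-0.59391929 -0.06517771  0.32537582] 9.18607212873284e-05
[[-0.29  -0.918  0.269]
 [-0.654  0.395  0.645]
 [-0.699  0.011 -0.715]]
tip [0.47444513 0.29604527 0.07556187]
wrist tip px [254.9 237.6]
"switch_box": [([250.0, 169.4], 0.88)]
"guard_hinge": []
"guard_tab": []
"toggle_tip": [([252.2, 235.4], 0.51)]
side tip px [197.6 229.2]
"switch_box": [([209.4, 260.4], 0.76)]
"guard_hinge": []
"guard_tab": []
"toggle_tip": []
top tip px [292.6 223.7]
"switch_box": [([277.1, 216.4], 0.88)]
"guard_hinge": [([276.5, 218.4], 0.66)]
"guard_tab": [([294.6, 223.4], 0.89)]
"toggle_tip": []
```

View pics/v4.png

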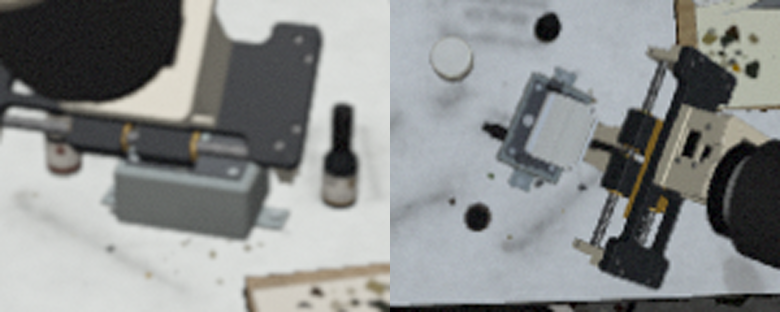

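```bash
R='x'; python3 -m handwheel '[{"delta_pos":[0.02,0.045,0],"dr":[0,0,0]},{"delta_pos":[0.02,0.045,0],"dr":[0,0,0]},{"delta_pos":[0.02,0.045,0],"dr":[0,0,0]},{"delta_pos":[0.02,0.045,0],"dr":[0,0,0]},{"delta_pos":[0.02,0.045,0],"dr":[0,0,0]},{"delta_pos":[0.02,0.045,0],"dr":[0,0,0]},{"delta_pos":[0.02,0.045,0],"dr":[0,0,0]}]'; python3 where.py; python3 -m handwheel '[{"delta_pos":[0.02,0.045,0],"dr":[0,0,0]},{"delta_pos":[0.02,0.045,0],"dr":[0,0,0]}]'; python3 where.py
python3 -m handwheel '[{"delta_pos":[0.02,0.045,0],"dr":[0,0,0]}]'; python3 where.py; python3 look.py 5;  python3 - <<'E'
import cv2,numpy as np
a=cv2.imread("pics/wrist5.png")[110:260,180:330];b=cv2.imread("pics/top5.png")[170:290,220:370]
cv2.imwrite("pics/v5.png",np.hstack([cv2.resize(a,(400,400),interpolation=2),cv2.resize(b,(400,400),interpolation=2)]))
E
```

```text
t: 10.0
eef_pos: [0.4739, 0.2935, 0.0898]
ee_rot: [3.126, 0.775, -1.988]
force: [-2.1, -2.5, 7.3]
width: 0.0007
gripper_force: 3.8
t 10.0 tip in box mm [-30.1   0.8  76.2] toolz [ 0.7    0.011 -0.714] tooly [-0.004  1.     0.011] F box [-3.19  0.94  7.32]
t: 10.2
eef_pos: [0.4752, 0.2964, 0.0901]
ee_rot: [3.127, 0.776, -1.988]
force: [-1.9, -1.2, 7.0]
width: 0.0002
gripper_force: 3.5
t 10.2 tip in box mm [-26.8   0.8  76.5] toolz [ 0.7    0.011 -0.714] tooly [-0.004  1.     0.011] F box [-1.87  1.22  6.97]
t: 10.3
eef_pos: [0.4759, 0.2978, 0.0901]
ee_rot: [3.127, 0.776, -1.988]
force: [-2.2, -0.9, 5.9]
width: 0.0008
gripper_force: 3.1
t 10.3 tip in box mm [-25.3   0.8  76.5] toolz [ 0.7    0.011 -0.714] tooly [-0.004  1.     0.011] F box [-1.69  1.68  5.94]
[0.47587539 0.29782052 0.09007199] [ 0.37  0.24 -0.48 -1.16 -0.58  0.14] [-2.21535697 -0.87898912  5.93855256] 0.00079381445046815
[[-0.289 -0.918  0.27 ]
 [-0.653  0.395  0.646]
 [-0.7    0.011 -0.714]]
tip [0.48100472 0.31010042 0.07651124]
wrist tip px [254.9 237.3]
"switch_box": [([252.6, 158.8], 0.78)]
"guard_hinge": [([254.9, 254.3], 0.43)]
"guard_tab": []
"toggle_tip": [([251.4, 232.5], 0.57)]
side tip px [200.7 224.2]
"switch_box": [([207.3, 260.3], 0.68)]
"guard_hinge": []
"guard_tab": []
"toggle_tip": []
top tip px [286.5 221.1]
"switch_box": [([276.2, 216.7], 0.87)]
"guard_hinge": [([276.4, 216.8], 0.9)]
"guard_tab": [([294.1, 221.1], 0.81)]
"toggle_tip": []
```

View pics/v5.png

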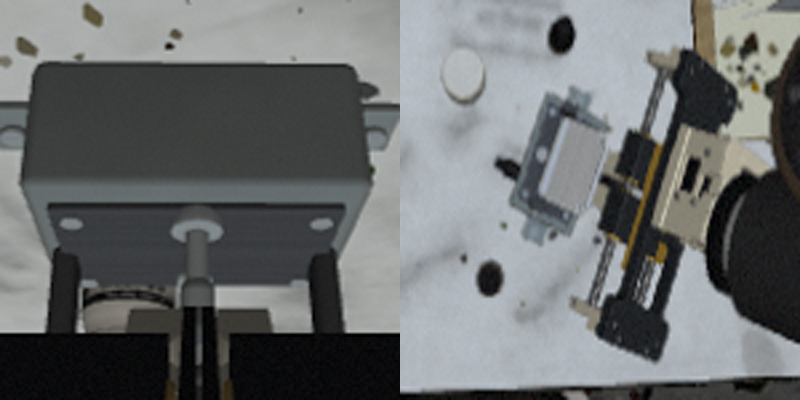

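```bash
for i in 1; do python3 -m handwheel '[{"delta_pos":[0.02,0.045,0],"dr":[0,0,0]}]' |grep force; python3 where.py; python3 -m handwheel '[{"delta_pos":[0.013,0.03,0],"dr":[0,0,0]}]'|grep force;  python3 where.py; done
```

```text
force: [-1.7, -1.5, 4.5]
gripper_force: 2.3
t 11.15 tip in box mm [-24.1   0.7  76.3] toolz [ 0.7    0.01  -0.714] tooly [-0.004  1.     0.011] F box [-2.03  0.95  4.46]
force: [0.1, -1.6, 5.9]
gripper_force: 2.3
t 11.25 tip in box mm [-23.1   0.6  76.2] toolz [ 0.7    0.01  -0.714] tooly [-0.004  1.     0.011] F box [-1.45 -0.76  5.93]
```

```bash
for i in 1; do python3 -m handwheel '[{"delta_pos":[0.013,0.03,0],"dr":[0,0,0]}]' |grep force; python3 where.py; python3 -m handwheel '[{"delta_pos":[0.013,0.03,0],"dr":[0,0,0]}]'|grep force;  python3 where.py; done
```

```text
force: [-2.5, -5.3, 8.2]
gripper_force: 5.3
t 11.35 tip in box mm [-22.4   0.6  76. ] toolz [ 0.7    0.01  -0.714] tooly [-0.004  1.     0.011] F box [-5.88  0.12  8.15]
force: [-4.2, -10.8, 12.4]
gripper_force: 9.0
t 11.45 tip in box mm [-22.1   0.6  75.8] toolz [ 0.699  0.01  -0.715] tooly [-0.004  1.     0.01 ] F box [-11.57  -0.42  12.39]
```

```bash
python3 -m handwheel '[{"delta_pos":[0,0,0],"dr":[0,0,0]},{"delta_pos":[-0.02,-0.045,0],"dr":[0,0,0]},{"delta_pos":[-0.04,-0.09,0],"dr":[0,0,0]},{"delta_pos":[-0.04,-0.09,0],"dr":[0,0,0]},{"delta_pos":[-0.04,-0.09,0],"dr":[0,0,0]},{"delta_pos":[-0.04,-0.09,-0.05],"dr":[0,0,0]},{"delta_pos":[-0.04,-0.09,-0.05],"dr":[0,0,0]},{"delta_pos":[-0.04,-0.09,-0.05],"dr":[0,0,0]},{"delta_pos":[-0.04,-0.09,-0.05],"dr":[0,0,0]},{"delta_pos":[-0.04,-0.09,0],"dr":[0,0,0]}]'; python3 where.py
python3 -m handwheel '[{"delta_pos":[-0.04,-0.09,0],"dr":[0,0,0]},{"delta_pos":[-0.04,-0.09,0],"dr":[0,0,0]},{"delta_pos":[-0.1,-0.2,0],"dr":[0,0,0]},{"delta_pos":[-0.1,-0.2,0],"dr":[0,0,0]},{"delta_pos":[-0.1,-0.2,0.3],"dr":[0,0,0]},{"delta_pos":[-0.1,-0.2,0.5],"dr":[0,0,0]},{"delta_pos":[0,0,0.5],"dr":[0,0,0]},{"delta_pos":[0,0,0.5],"dr":[0,0,0]},{"delta_pos":[0,0,0],"dr":[0,0,0]},{"delta_pos":[0,0,0],"dr":[0,0,0]}]'; python3 where.py; python3 look.py 6;  python3 - <<'E'
import cv2,numpy as np
a=cv2.imread("pics/wrist6.png")[90:290,160:360];b=cv2.imread("pics/side6.png")[180:300,130:280]
cv2.imwrite("pics/v6.png",np.hstack([cv2.resize(a,(400,400),interpolation=2),cv2.resize(b,(400,400),interpolation=2)]))
E
```

```text
t: 12.45
eef_pos: [0.4667, 0.2779, 0.0826]
ee_rot: [3.125, 0.774, -1.989]
force: [0.4, 0.3, 0.4]
width: 0.0006
gripper_force: 0.0
t 12.45 tip in box mm [-47.3   1.2  69.1] toolz [ 0.699  0.011 -0.715] tooly [-0.004  1.     0.012] F box [ 0.44 -0.29  0.44]
t: 13.45
eef_pos: [0.4524, 0.2488, 0.1378]
ee_rot: [3.127, 0.775, -1.987]
force: [0.2, -0.3, 0.5]
width: 0.0005
gripper_force: 0.0
t 13.45 tip in box mm [-79.6   2.7 124.2] toolz [ 0.7    0.01  -0.714] tooly [-0.004  1.     0.01 ] F box [-0.18 -0.33  0.53]
[0.45236721 0.24880061 0.13778985] [ 0.33  0.1  -0.52 -1.03 -0.66  0.02] [ 0.22844032 -0.29629007  0.53002222] 0.00045447928317710973
[[-0.289 -0.918  0.27 ]
 [-0.653  0.395  0.646]
 [-0.7    0.01  -0.714]]
tip [0.45749873 0.26106783 0.12421845]
wrist tip px [254.7 238.5]
"switch_box": [([249.0, 149.2], 0.82)]
"guard_hinge": [([250.6, 218.0], 0.63)]
"guard_tab": [([249.3, 195.2], 0.84)]
"toggle_tip": [([253.4, 201.4], 0.67)]
side tip px [188.1 212.6]
"switch_box": [([210.1, 260.9], 0.76)]
"guard_hinge": [([201.2, 218.7], 0.91)]
"guard_tab": [([196.8, 231.4], 0.58)]
"toggle_tip": [([202.7, 227.4], 0.48)]
top tip px [310.8 230.3]
"switch_box": [([276.6, 215.5], 0.85)]
"guard_hinge": [([277.8, 215.0], 0.62)]
"guard_tab": [([293.5, 225.8], 0.73)]
"toggle_tip": []
```

View pics/v6.png

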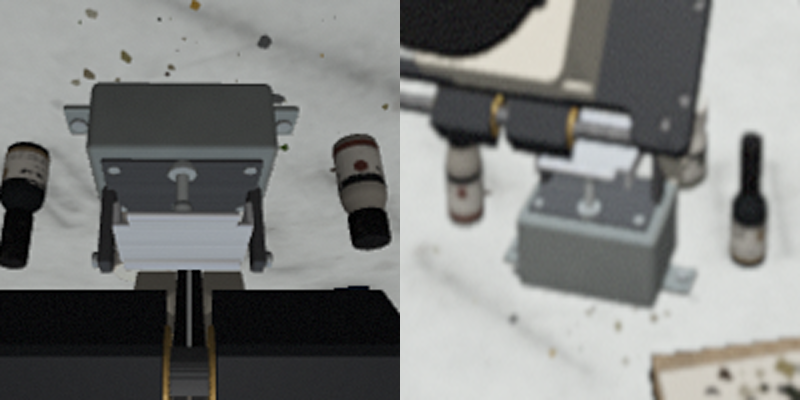

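The wrist view shows the guard lying shut at about (182, 240). The toggle stem goes up behind it from (182, 175). The jars stand untouched and the fingers are clear.

```bash
python3 -c "
from station import *
print(job_done())"
```

```text
the job is handed in; nothing more can be done
None
```

The job is handed in: I raised the guard, pushed the toggle to its far stop (about 17 N) and drew back; the last pictures show the guard shut, the jars where they stood and the fingers clear, though no verdict came back.

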